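Pour with the tipping kettle

ROBOT

A 7-joint arm with a two-finger parallel gripper is mounted at the origin on a cart in front of the work surface, level with it; the furniture and walls round the work are solid. World frame = base frame: x ahead of the robot, y to its left, z up, the work surface at z = 0. Lengths are in m, angles in rad, forces in N, time in s.
With the tool pointing down it reaches from about 0.4 to 0.85 m from the base axis. Payload 4.5 kg.
Tool frame: the origin (TCP) lies on the centre line of the jaws, within the pads' length; the fingertips stand 22 mm ahead of it and the grasp point (between the pads) lies 3 mm ahead of it; z points along the fingers, y is the line along which they close (so a half turn about z gives the same grasp; the last joint's range is limited). The gripper opens to 85 mm and grips with 20 to 120 N. Pads are 22 mm wide; open, the fingers measure 114 mm over their backs; the gripper's body (76 mm by 85 mm) begins 54 mm behind the grasp point. The pads swing forward as they close: fully open they stand 13 mm farther back than shut.
Start: joints at [1.273, 0.689, -0.195, 1.565, 0.157, 0.902, -0.215], TCP at [0.204, -0.591, 0.253] pointing down, gripper open.
Joint ranges: [-3.01, 3.01], [-0.46, 2.08], [-1.47, 1.51], [0.13, 2.56], [-1, 4.14], [0.04, 2.09], [-2.66, 2.66]. Speed limits (rad/s): [2.57, 2.57, 3.14, 3.14, 3.14, 3.14, 3.14].

INTERFACE

Orientations are given as a unit quaternion [w, x, y, z].
In Python, from bench import * gives the robot as it stands. The module is installed in compiled form; this text tells all that it offers.
- The arm moves only by the shell command python3 -m crank 'ROWS' [OPENING]. ROWS is JSON, a list of rows, each an object with "offset": the shift along the tool's x, y, z in cm, a list of three; "twist": the turn about the tool's z in degrees. In form: [{"offset": [x, y, z], "twist": twist}, ...]. A call has 1 to 5 rows; each row shifts and turns the commanded pose from where the row before left it, along the tool's axes as they then stand; what a row does not reach is not made up. A row lasts 1/8 s, in which the tool goes at most 62.5 mm and 10.7 degrees, less where a joint would pass 70% of its speed; a pose out of reach is approached as far as the arm can. A call is refused whole if a number of a shift passes 6.25 or a number of a turn 10.7, either way. A call with a gripper value outside its range is refused whole. OPENING is the finger opening in cm, from 0 to 8.54, set as the call begins (- or left out, the last holds). The fingers move at their own pace and stop on an object; the grip force is fixed at half the most. Time passes only in rows, so rows that do not move let the fingers close. It gives the time, the measured TCP pose, the force, the opening and the grip force at its end, in the units of the state.
- state(): the state, without advancing time (a new reading comes with each control period).
- get_image(name): name is "scene" or "top" or "wrist"; returns the picture (420x560x3 uint8, red, green, blue); there is no depth.
- calibration(name): a dict with "fovy" (degrees; the focal length in pixels is half the picture's height over the tangent of half this angle, whatever the lens; pixels are square), "cx", "cy" (the principal point, pixels), "view" (4x4, takes a point from world to camera coordinates); the wrist camera has in their place "mount" (4x4, takes a point from camera to tool coordinates, whose origin is the TCP and whose axes are the flange's). Camera axes: x right, y down, z forward; pixel columns grow to the right and rows downward; lengths in m; the calibration is good to about 2 mm. The wrist camera is an equidistant fisheye: a pixel r from the principal point sees the ray r / f radians off the axis. A picture is of the moment at which its call begins: read the wrist's pose just before it. calibration takes no time and is no camera call.
- hand_in(): hands the job in; it is judged then, once.
The state is a dict: "t": time; "q": joint angles; "qd": joint speeds; "tau": joint torques, N m; "ee_pos": TCP position; "orientation": TCP orientation; "ft_force": force on the tool from outside, world axes, zero at the start; "moment": the same for the moment, N m; "finger_gap": finger opening in m; "finger_force": force on a finger pad.
Only numpy, scipy, OpenCV 4.12 (cv2) and the standard library are available. Lean on these libraries where they do the work, as an engineer would, in place of code of your own. Each camera call takes 0.05 s, during which the arm holds its last target. There are 200 camera calls.

TASK

Get the tipping kettle pouring for someone who cannot lift it: push its open lid over so that it falls shut, and push the large handled mug along the worktop, upright and without lifting it, until it is home in the wire mug guide under the spout. Only then push on the back of the kettle's handle so that the kettle tips forward as far as its stop, and finish while still holding it there with the fingertips: it swings back if let go. Push gently, squeeze nothing hard, and leave the other things where they are.

Things in the scene. Friction and masses are not known exactly. Their poses are not given: they have to be found in the camera images.
- stand: Fixed black round base of a tipping kettle, 172 mm across, 26 mm high, with two side arms (102 mm high, 74 mm to either side) that carry the steel kettle. Origin: on the worktop, middle of the base. +x is the pouring direction (spout and mug guide at +x, handle at -x), z up. The upright kettle's body is centred on the origin, 140 mm across at the foot, 104 mm at the top, 194 mm high.
- kettle (a joint): Tipping of the kettle about a level axis parallel to the stand's y, 45 mm ahead (+x) of the stand's origin and 85 mm above the worktop: 0 = upright, grows as the top goes forward, stop at 0.90 rad. Kettle 0.75 kg; its weight swings it back to 0 from any angle. Tipping takes about 0.4 N m.
- handle_back (a point): Rear face of the handle's upper part, where to push; moves with the kettle. Upright: 129 mm behind the stand's origin, 172 mm up, on an upright round bar 20 mm thick (straight from 120 to 175 mm; the bend above tops out at 218 mm, 98 mm behind). As the kettle tips it rides a 195 mm arc about the tipping axis, forward and up to 275 mm height: the fingertip must follow.
- spout_tip (a point): Mouth of the kettle's 20 mm thick spout; moves with the kettle. Upright 120 mm ahead of the stand's origin, 206 mm up; at the stop it hangs over the middle of the mug guide, about 105 mm up.
- lid (a joint): The kettle's round flip lid (100 mm, thin steel), hinged at the handle side of the kettle's top, 47 mm behind the stand's origin, 197 mm up: 0 = shut, 1.95 = leaning back, fully open. It starts open and about upright (1.5 to 1.9), stays there by its stiff hinge, and falls shut by itself once pushed forward below about 1.0.
- lid_tab (a point): Tip of the small black tab at the lid's free edge, 109 mm from its hinge line; about 0.30 m above the worktop while the lid stands open.
- mug_nest (a point): Middle of the mug guide, on the worktop, fixed 190 mm ahead (+x) of the stand's origin. The guide is a crescent of 7 mm steel wire lying low (its top at 10 mm height) round the kettle's side of this point, inner radius 44 mm; its mouth, 117 mm wide, opens away from the kettle. A mug home in it stands within a few mm of this point.
- mug: Large white mug, 84 mm across, straight-sided, 80 mm high, 0.3 kg, with a handle on its +y side reaching 78 mm from its axis. Origin: centre of its underside. Starts standing some way out in front of the guide's mouth with its handle roughly towards the robot.
- small_cup: Small white cup without handle, 60 mm across, 52 mm high; not part of the job. Origin: centre of underside.
- spice_jar: Spice jar with dark cap, 44 mm across, 96 mm high; not part of the job. Origin: centre of underside. Over this part of the worktop hangs a fixed wall lamp: its shade fills x 0.57 to 0.75, y -0.22 to -0.04, from 0.72 to 0.84 m above the worktop, so a raised arm should cross nearer the base.
- lidded_pot: Low white lidded pot, 90 mm across, 32 mm high; not part of the job. Origin: centre of underside.
- mint_tin: Flat blue tin, 65 x 98 x 20 mm; not part of the job. Origin: centre of underside.
- cereal_bowl: White bowl, 118 mm across, 55 mm high; not part of the job. Origin: centre of underside.
- phone: Black phone lying flat, 155 x 77 x 11 mm; not part of the job. Origin: centre of underside.

How it is judged:
On the way, in this order (a step that is already met when the one before it is completed fails the run):
1. lid shut and mug home in the guide, kettle still upright (value of joint lid below 0.12 rad and horizontal distance between mug and mug_nest below 0.012 m and angle between mug's own z axis and vertical below 0.08 rad and value of joint kettle below 0.1 rad), for 0.2 s.
2. kettle tipped to its stop (value of joint kettle above 0.82 rad), for 0.2 s.
At the end, for the whole second after the job is handed in: The kettle is held by the fingers at its forward stop (within 0.08 rad) and still, its lid is shut (within 0.12 rad), the mug stands upright and untouched in the guide (within 12 mm of its middle) with the spout's mouth over it (within 25 mm of its axis) (value of joint kettle above 0.82 rad and velocity of joint kettle between -0.1 and 0.1 rad/s and contact force between the fingers and stand above 0.5 N and value of joint lid below 0.12 rad and horizontal distance between mug and mug_nest below 0.012 m and horizontal distance between mug and spout_tip below 0.025 m and angle between mug's own z axis and vertical below 0.08 rad and linear speed of mug below 0.02 m/s and contact force between the fingers and mug below 0.1 N); the arm keeps its last pose, push and grip.
It fails at once if kettle tipped (over 0.25 rad) while the lid is open or the mug is not in the guide (value of joint kettle above 0.25 rad and (value of joint lid above 0.3 rad or horizontal distance between mug and mug_nest above 0.016 m)).
It fails at once if mug lifted off the worktop or tipped (height (world z) of mug above 0.012 m or angle between mug's own z axis and vertical above 0.35 rad).
It fails at once if mug gripped or pressed hard (over 25 N) (contact force between the fingers and mug above 25 N).
It fails at once if kettle gripped or forced hard (over 50 N) (contact force between the fingers and stand above 50 N).
It fails at once if another thing pushed away (over 30 mm) (distance of any of small_cup, spice_jar, lidded_pot, mint_tin, cereal_bowl, phone from where it was at the start of the episode above 0.03 m).
It also fails if it takes over 72 s, if anything falls off the work surface, if the arm or the gripper's body presses on something with over 40 N, if the wrist force passes 120 N, or if a joint passes its speed limit or range.

## Working session

There is one attempt and no reset: what is moved stays moved. The work goes in short steps, Python scripts to look and compute and a shell command to move; the robot and the scene stay as the last step left them, time stands still between calls to the robot, and variables do not carry over. Pictures are saved under pics/ and viewed, at most 13 in all, crops included, and the job is handed in when it is done.

```bash
mkdir -p pics; python3 - <<'E'
from bench import *
import cv2
for n in("scene","top"):
    cv2.imwrite(f"pics/{n}0.png",get_image(n)[:,:,::-1]); c=calibration(n);print(n,c["fovy"],c["cx"],c["cy"],c["view"])
print(calibration("wrist")); print(state())
E
```

```text
scene 45.98064598215605 276.99813670575287 211.24493439107295 [[ 0.99194616  0.12516158  0.01942646 -0.5323654 ]
 [ 0.10250636 -0.70319448 -0.70356945  0.05605222]
 [-0.07439928  0.69989435 -0.71036093  1.48964173]
 [ 0.          0.          0.          1.        ]]
top 56.714088712447584 277.88158815529744 208.8917926341145 [[-0.01817746 -0.99982208 -0.00503957  0.01682626]
 [-0.99134251  0.01867839 -0.12996592  0.53413185]
 [ 0.13003692  0.00263349 -0.99150565  0.95850766]
 [ 0.          0.          0.          1.        ]]
{'fovy': 65.70646984690485, 'cx': 279.1830992616218, 'cy': 212.19056577032538, 'mount': array([[ 4.65436261e-04, -9.56983750e-01, -2.90141146e-01,
         7.25396534e-02],
       [ 9.99998845e-01,  8.65163072e-04, -1.24943078e-03,
        -6.57108638e-04],
       [ 1.44670435e-03, -2.90140230e-01,  9.56983048e-01,
        -1.20395369e-01],
       [ 0.00000000e+00,  0.00000000e+00,  0.00000000e+00,
         1.00000000e+00]])}
{'t': 0.1, 'q': array([ 1.27277157,  0.6899335 , -0.19453508,  1.56627405,  0.15728351,
        0.90249507, -0.21509225]), 'qd': array([-1.28268952e-03, -1.24137463e-03, -8.39335143e-04, -2.56539737e-03,
        4.88778811e-04, -2.29691998e-04, -1.67354418e-05]), 'tau': array([-3.40842431e-03, -5.40605378e+01, -1.27113562e+00, -1.58985293e+01,
        9.45862761e-03,  4.40197735e-03,  2.79654768e-05]), 'ee_pos': array([ 0.20339203, -0.5903804 ,  0.25253469]), 'orientation': array([-8.38276492e-04,  9.86260320e-01,  1.65196371e-01, -1.91434774e-04]), 'ft_force': array([0.59250383, 0.09654686, 0.07123316]), 'moment': array([ 0.01676211, -0.04203139,  0.02263137]), 'finger_force': 0.0, 'finger_gap': 0.08543342453486186}
```

View pics/scene0.png

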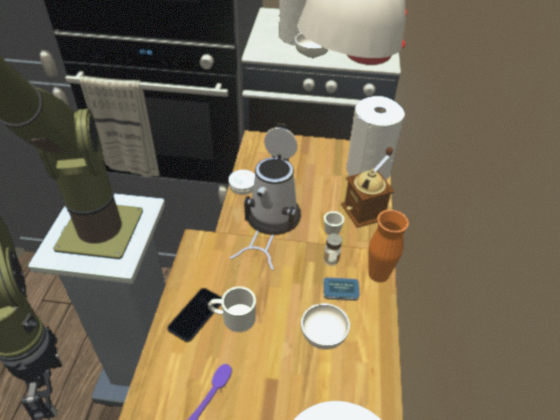

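View pics/top0.png

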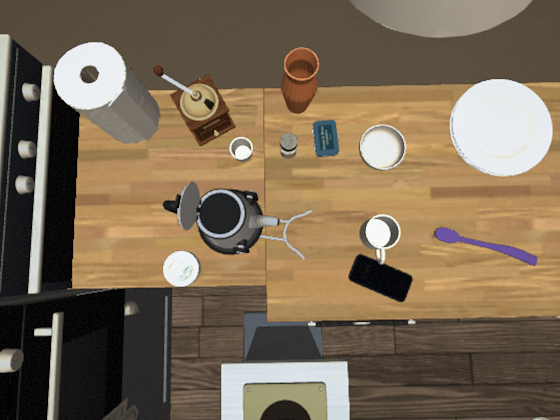

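The scene view shows the kettle at the far end, spout towards -y, with the guide and then the mug in front of it. In the top view the kettle mouth is at (221,213), the lid at (188,206), the guide from (311,212) to (303,258) and the mug rim at (381,232).

```bash
cat > h.py <<'E'
from bench import *
import numpy as np, cv2
def cam(n):
    c=calibration(n); return 210/np.tan(np.radians(c["fovy"])/2),c["cx"],c["cy"],np.array(c["view"])
def ray(n,u,v):
    f,cx,cy,V=cam(n); d=V[:3,:3].T@np.array([(u-cx)/f,(v-cy)/f,1]); return -V[:3,:3].T@V[:3,3],d
def plane(n,u,v,z):
    o,d=ray(n,u,v); return o+d*(z-o[2])/d[2]
def proj(n,p):
    f,cx,cy,V=cam(n); q=V[:3,:3]@np.asarray(p)+V[:3,3]; return np.array([cx+f*q[0]/q[2],cy+f*q[1]/q[2]])
def two(a,b):
    A=np.zeros((3,3));B=np.zeros(3)
    for o,d in(a,b):
        d=d/np.linalg.norm(d);M=np.eye(3)-np.outer(d,d);A+=M;B+=M@o
    return np.linalg.solve(A,B)
E
python3 - <<'E'
from h import *
im=cv2.imread("pics/top0.png"); c=im[165:290,150:410]
cv2.imwrite("pics/c1.png",cv2.resize(c,None,fx=3,fy=3,interpolation=cv2.INTER_CUBIC))
for nm,u,v,z in [("mouth",221,213,.194),("g1",311,212,.0065),("g2",303,258,.0065),("gm",285,236,.0065),("mug",381,232,.08),("phone",380,278,.01),("tin",326,138,.02),("bowl",382,147,.055),("jar",288,145,.096),("cup",241,149,.052),("pot",182,268,.032)]: print(nm,plane("top",u,v,z).round(3))
E
```

```text
mouth [0.507 0.128 0.194]
g1 [ 0.528 -0.08   0.006]
g2 [ 0.409 -0.056  0.006]
gm [ 0.467 -0.01   0.006]
mug [ 0.467 -0.241  0.08 ]
phone [ 0.355 -0.251  0.01 ]
tin [ 0.724 -0.124  0.02 ]
bowl [ 0.686 -0.262  0.055]
jar [ 0.684 -0.021  0.096]
cup [0.689 0.099 0.052]
pot [0.389 0.251 0.032]
```

View pics/c1.png

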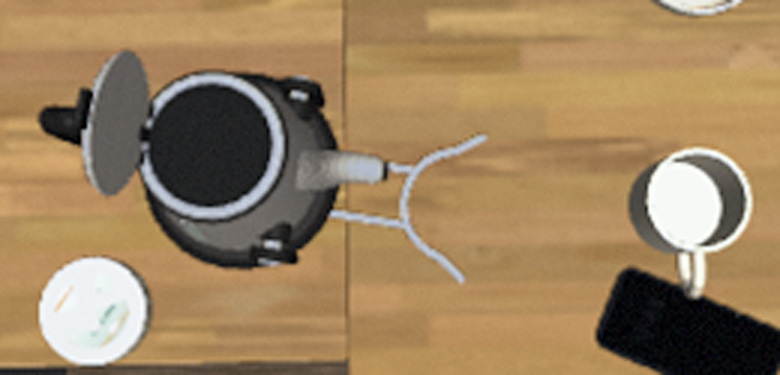

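The crop (3x, origin 150,165) shows the mouth centre at (214,146), spout tip at (384,168), arm tops at (303,95) and (277,245), guide ends at (486,137) and (462,281) with apex (405,195), and mug rim centre at (699,200).

```bash
python3 - <<'E'
from h import *
P=lambda u,v,z:plane("top",150+(u+.5)/3-.5,165+(v+.5)/3-.5,z)
m=P(214,146,.194);sp=P(384,168,.212);a1=P(303,95,.102);a2=P(277,245,.102);g1=P(486,137,.007);g2=P(462,281,.007);ap=P(406,195,.007)
mug=P(699,200,.08);wl=P(388,170,.005)
print("mouth",m,"spout",sp,"arms",a1,a2,"armmid",(a1+a2)/2,np.linalg.norm(a1-a2),"mug",mug,"hand",P(694,290,.05))
ang=lambda d:np.degrees(np.arctan2(d[1],d[0]))
print("yaw spout",ang(sp-m),"arms",ang(a1-a2)-90,"guide",ang(g1-g2)-90, "apex", ang(ap-m), "len",np.linalg.norm((g1-g2)[:2]))
for yaw in(-102,-101,-100,-99,-98):
    d=np.array([np.cos(np.radians(yaw)),np.sin(np.radians(yaw))]);print(yaw,"nest",m[:2]+.19*d, "ap->",ap[:2]+.0475*d)
E
```

```text
mouth [0.50619699 0.12834964 0.194     ] spout [0.48636667 0.00736656 0.212     ] arms [0.55704632 0.07124903 0.102     ] [0.43838792 0.09270729 0.102     ] armmid [0.49771712 0.08197816 0.102     ] 0.12058305347841365 mug [ 0.46902545 -0.24517385  0.08      ] hand [ 0.39711266 -0.24509592  0.05      ]
yaw spout -99.30857045609652 arms -100.25062411259384 guide -101.05468017175811 apex -99.46267126873133 len 0.1268363091673168
-102 nest [ 0.46669377 -0.0574984 ] ap-> [ 0.47317048 -0.05701138]
-101 nest [ 0.46994328 -0.05815953] ap-> [ 0.47398286 -0.05717666]
-100 nest [ 0.47320384 -0.05876383] ap-> [ 0.474798   -0.05732774]
-99 nest [ 0.47647444 -0.05931115] ap-> [ 0.47561565 -0.05746456]
-98 nest [ 0.4797541  -0.05980129] ap-> [ 0.47643557 -0.0575871 ]
```

```bash
python3 -m crank '[{"offset":[0,0,0],"twist":-10.2},{"offset":[0,0,0],"twist":-10.2},{"offset":[0,0,0],"twist":-10.2},{"offset":[0,0,0],"twist":-10.2},{"offset":[0,0,0],"twist":-10.2}]' 5; python3 -m crank '[{"offset":[0,0,0],"twist":-10.2},{"offset":[0,0,0],"twist":-10.0},{"offset":[0,0,0],"twist":0}]'
python3 -m crank '[{"offset":[3.7,3.8,0],"twist":0},{"offset":[3.7,3.8,0],"twist":0},{"offset":[3.7,3.8,0],"twist":0},{"offset":[3.7,3.8,0],"twist":0}]'
python3 -m crank '[{"offset":[3.7,3.8,0],"twist":0},{"offset":[3.7,3.8,0],"twist":0},{"offset":[2,3.8,0],"twist":0},{"offset":[0,0,0],"twist":0}]'
```

```text
t: 0.72
ee_pos: [0.2034, -0.5906, 0.2528]
orientation: [-0.001, 0.817, 0.576, 0.0]
ft_force: [-0.3, -0.3, -0.7]
finger_gap: 0.05
finger_force: 0.0
t: 1.1
ee_pos: [0.2033, -0.5907, 0.2527]
orientation: [-0.0, 0.707, 0.708, 0.0]
ft_force: [-0.4, -0.3, -0.6]
finger_gap: 0.0501
finger_force: 0.0
t: 1.6
ee_pos: [0.3561, -0.4411, 0.2533]
orientation: [0.0, 0.707, 0.707, -0.0]
ft_force: [0.5, -0.7, 0.0]
finger_gap: 0.05
finger_force: 0.0
t: 2.1
ee_pos: [0.4727, -0.3442, 0.2537]
orientation: [0.001, 0.705, 0.71, 0.002]
ft_force: [0.4, -0.0, 0.6]
finger_gap: 0.05
finger_force: 0.0
```

```bash
python3 -m crank '[{"offset":[0,0,5.5],"twist":0},{"offset":[0,0,5.5],"twist":0},{"offset":[0,-0.3,5],"twist":0},{"offset":[0,0,4],"twist":0},{"offset":[0,0,1.1],"twist":0}]'
python3 -m crank '[{"offset":[1.5,0,0],"twist":0},{"offset":[0,0,0],"twist":0}]'
python3 - <<'E'
from h import *
cv2.imwrite("pics/top1.png",cv2.resize(get_image("top")[150:300,200:460,::-1],None,fx=3,fy=3,interpolation=cv2.INTER_CUBIC))
E
```

```text
t: 2.72
ee_pos: [0.4633, -0.348, 0.04]
orientation: [-0.002, 0.707, 0.707, -0.001]
ft_force: [-0.3, -0.5, 0.6]
finger_gap: 0.0499
finger_force: 0.0
t: 2.98
ee_pos: [0.4671, -0.3312, 0.044]
orientation: [0.001, 0.705, 0.709, 0.001]
ft_force: [0.5, 0.5, -0.1]
finger_gap: 0.0499
finger_force: 0.0
```

View pics/top1.png

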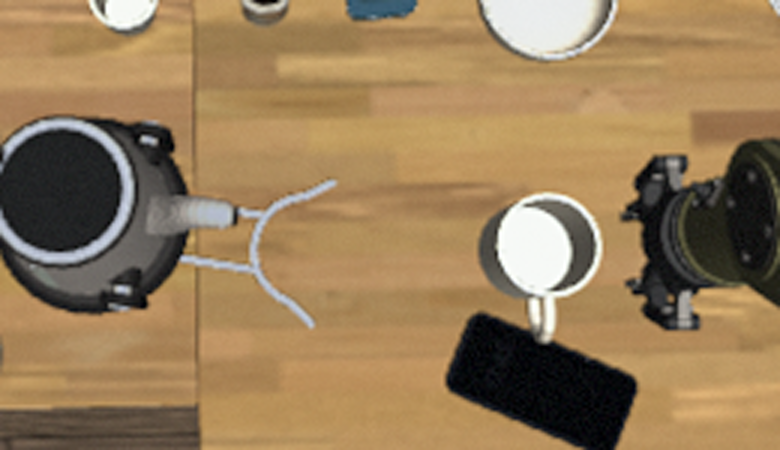

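The top view shows the fingers lined up behind the mug: tool at (660,243), mug rim at (550,245). The mug handle is clear of the fingers.

```bash
python3 -m crank '[{"offset":[1.2,0,0],"twist":0},{"offset":[1.2,0,0],"twist":0},{"offset":[0.8,0,0],"twist":0},{"offset":[0.7,0,0],"twist":0},{"offset":[0.7,0,0],"twist":0}]'
python3 -m crank '[{"offset":[1,0,0],"twist":0},{"offset":[1,0,0],"twist":0},{"offset":[1,0.1,0],"twist":0},{"offset":[1,0,0],"twist":0},{"offset":[1,0.1,0],"twist":0}]'
python3 -m crank '[{"offset":[1,0,0],"twist":0},{"offset":[1,0,0],"twist":0},{"offset":[1,0.1,0],"twist":0},{"offset":[1,0,0],"twist":0},{"offset":[1,0.1,0],"twist":0}]'
python3 -m crank '[{"offset":[1,0,0],"twist":0},{"offset":[1,0,0],"twist":0},{"offset":[1,0.1,0],"twist":0},{"offset":[0.5,0,0],"twist":0},{"offset":[0,0,0],"twist":0}]'
python3 - <<'E'
from h import *
cv2.imwrite("pics/top2.png",cv2.resize(get_image("top")[150:300,200:460,::-1],None,fx=3,fy=3,interpolation=cv2.INTER_CUBIC))
E
```

```text
t: 3.65
ee_pos: [0.466, -0.2873, 0.0425]
orientation: [0.001, 0.706, 0.708, 0.0]
ft_force: [1.0, -0.9, -0.1]
finger_gap: 0.0501
finger_force: 0.0
t: 4.28
ee_pos: [0.4671, -0.2362, 0.0423]
orientation: [-0.0, 0.706, 0.708, -0.0]
ft_force: [-0.2, -1.2, -0.4]
finger_gap: 0.05
finger_force: 0.0
t: 4.9
ee_pos: [0.469, -0.1863, 0.0423]
orientation: [-0.0, 0.706, 0.708, -0.0]
ft_force: [-0.9, -2.0, 0.7]
finger_gap: 0.0499
finger_force: 0.0
t: 5.52
ee_pos: [0.4701, -0.151, 0.0423]
orientation: [-0.0, 0.705, 0.709, 0.0]
ft_force: [0.2, 0.3, -0.3]
finger_gap: 0.05
finger_force: 0.0
```

View pics/top2.png

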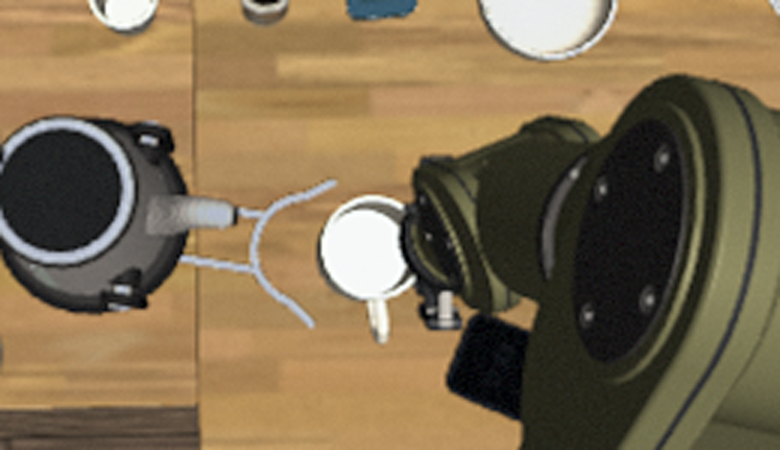

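Mug rim is now at about (373,248) in the crop, i.e. y≈-0.109, lined up with the guide mouth. About 5 cm more.

```bash
python3 -m crank '[{"offset":[0.8,0.1,0],"twist":0},{"offset":[0.8,0.1,0],"twist":0},{"offset":[0.8,0.1,0],"twist":0},{"offset":[0.8,0,0],"twist":0},{"offset":[0.5,0,0],"twist":0}]'
python3 -m crank '[{"offset":[0.4,0,0],"twist":0},{"offset":[0.3,0,0],"twist":0},{"offset":[0.2,0,0],"twist":0}]'
python3 - <<'E'
from h import *
im=get_image("top");cv2.imwrite("pics/top3.png",cv2.resize(im[190:280,240:400,::-1],None,fx=5,fy=5,interpolation=cv2.INTER_CUBIC))
print(proj("top",[.473,-.059,.08]),proj("top",[.473+.042,-.059,.08]),proj("top",[.473,-.017,.08]),state()["ft_force"])
E
```

```text
t: 6.2
ee_pos: [0.473, -0.1142, 0.0423]
orientation: [0.0, 0.706, 0.709, 0.0]
ft_force: [0.1, -2.0, 0.6]
finger_gap: 0.0502
finger_force: 0.0
t: 6.58
ee_pos: [0.4728, -0.106, 0.0423]
orientation: [0.0, 0.706, 0.708, -0.0]
ft_force: [-0.4, -2.0, 0.9]
finger_gap: 0.0503
finger_force: 0.0
[305.5215812 231.117889 ] [305.0480038  213.86480466] [288.14883764 231.43976743] [ 0.63346325 -1.45700989  1.38054598]
```

View pics/top3.png

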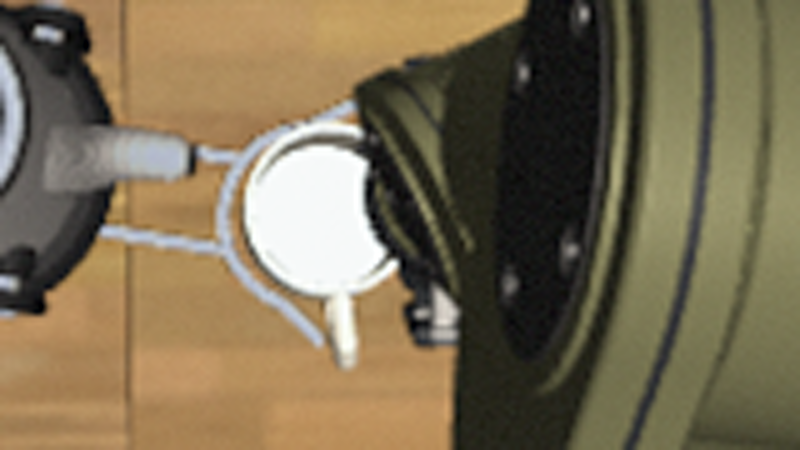

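Mug's front rim is at (246,212) in the crop (u≈289.2 against 288.1 when home): about 3 mm short. Nudging on.

```bash
python3 -m crank '[{"offset":[0.2,0,0],"twist":0},{"offset":[0,0,0],"twist":0}]'; python3 -m crank '[{"offset":[0.2,0,0],"twist":0},{"offset":[0,0,0],"twist":0}]';
python3 - <<'E'
from h import *
im=get_image("top");m=(im.min(2)>150).astype(np.uint8)
for v in(226,229,232,235): 
    r=np.where(m[v,270:320])[0]+270; print(v,r[:12])
E
```

```text
t: 6.88
ee_pos: [0.4728, -0.1037, 0.0423]
orientation: [-0.0, 0.706, 0.708, 0.0]
ft_force: [-0.9, -0.7, 0.6]
finger_gap: 0.0498
finger_force: 0.0
t: 7.12
ee_pos: [0.4728, -0.1017, 0.0423]
orientation: [-0.0, 0.706, 0.709, 0.0]
ft_force: [-0.3, -1.6, -0.3]
finger_gap: 0.0501
finger_force: 0.0
226 [285 286 288 289 290 291 292 293 294 295 296 297]
229 [284 285 287 288 289 290 291 292 293 294 295 296]
232 [283 284 285 287 288 289 290 291 292 293 294 295]
235 [283 284 285 287 288 289 290 291 292 293 294 295]
```

Mug is home (rim edge 287, about 2 mm from the nest). I'll back off, rise and cross near the base to behind the lid.

```bash
python3 -m crank '[{"offset":[-0.5,0,0],"twist":0},{"offset":[-2,0,0],"twist":0},{"offset":[-2,0,0],"twist":0},{"offset":[0,0,-5.5],"twist":0},{"offset":[0,-2,-5.5],"twist":0}]'
python3 -m crank '[{"offset":[0,-2,-5.5],"twist":0},{"offset":[0,-2,-5.5],"twist":0},{"offset":[0,-2,-5.5],"twist":0},{"offset":[0,-1,-5.5],"twist":0},{"offset":[0,0,-1],"twist":0}]' 1.2
python3 -m crank '[{"offset":[5.5,0,0],"twist":0},{"offset":[5.5,0,0],"twist":0},{"offset":[5.5,0,0],"twist":0},{"offset":[5.5,0,0],"twist":0},{"offset":[5.5,0,0],"twist":0}]'
python3 -m crank '[{"offset":[5.5,0,0],"twist":0},{"offset":[5.5,0,0],"twist":0},{"offset":[2.5,0,0],"twist":0},{"offset":[0,0,0],"twist":10},{"offset":[0,0,0],"twist":0}]'
python3 - <<'E'
from h import *
i=get_image("top");j=get_image("scene")
cv2.imwrite("pics/m4.png",np.hstack([cv2.resize(i[150:300,150:350,::-1],(400,300)),cv2.resize(j[100:300,190:350,::-1],(320,400))[:300]]))
print(state()["q"])
E
```

```text
t: 7.8
ee_pos: [0.454, -0.147, 0.1531]
orientation: [0.0, 0.706, 0.708, 0.001]
ft_force: [0.5, 0.7, 1.1]
finger_gap: 0.0499
finger_force: 0.0
t: 8.43
ee_pos: [0.3837, -0.1475, 0.3854]
orientation: [0.003, 0.706, 0.708, 0.001]
ft_force: [-0.1, 0.4, -1.0]
finger_gap: 0.0121
finger_force: 0.0
t: 9.05
ee_pos: [0.3814, 0.1291, 0.3814]
orientation: [-0.0, 0.706, 0.708, -0.001]
ft_force: [0.9, -0.4, 0.6]
finger_gap: 0.0121
finger_force: 0.0
t: 9.68
ee_pos: [0.381, 0.2627, 0.3812]
orientation: [0.0, 0.764, 0.645, -0.001]
ft_force: [-0.2, 0.2, 0.6]
finger_gap: 0.0121
finger_force: 0.0
[-0.2255511   0.36942956 -0.68171123  1.82034714  0.26596788  1.0463534
 -1.1774339 ]
```

View pics/m4.png

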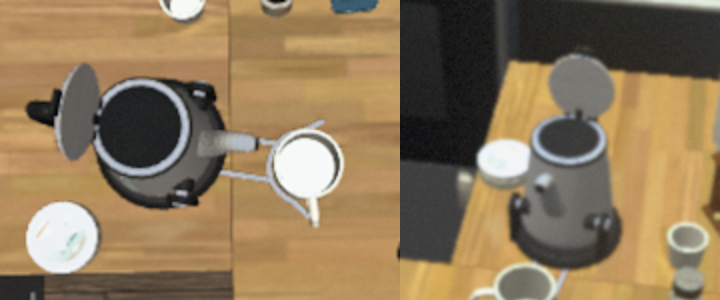

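Mug sits in the guide (crop (306,164)), and the lid is still open at (80,112), leaning back. Next I go behind the lid and push it forward.

```bash
python3 -m crank '[{"offset":[1,4.8,0],"twist":0},{"offset":[0.9,4.9,0],"twist":0},{"offset":[0.9,4.9,0],"twist":0},{"offset":[0,0,0],"twist":0}]'
python3 -m crank '[{"offset":[0,0,3],"twist":0},{"offset":[0,0,3],"twist":0},{"offset":[0,0,3],"twist":0},{"offset":[0,0,0],"twist":0}]'
python3 -m crank '[{"offset":[-1,0,0],"twist":0},{"offset":[-1,0,0],"twist":0},{"offset":[-1,0,0],"twist":0},{"offset":[-1,0,0],"twist":0},{"offset":[-1,0,0],"twist":0}]'
python3 -m crank '[{"offset":[-1,0,0],"twist":0},{"offset":[-1,0,0],"twist":0},{"offset":[-1,0,0],"twist":0},{"offset":[-1,0,0],"twist":0},{"offset":[0,0,0],"twist":0}]'
```

```text
t: 10.28
ee_pos: [0.5337, 0.2632, 0.3805]
orientation: [0.0, 0.766, 0.643, -0.0]
ft_force: [-0.9, -0.4, -0.5]
finger_gap: 0.012
finger_force: 0.0
t: 10.78
ee_pos: [0.5283, 0.2641, 0.2903]
orientation: [-0.0, 0.764, 0.645, -0.003]
ft_force: [-0.6, -1.0, 0.4]
finger_gap: 0.0122
finger_force: 0.0
t: 11.4
ee_pos: [0.5215, 0.2154, 0.2925]
orientation: [0.0, 0.765, 0.644, 0.0]
ft_force: [-0.5, 0.5, 0.1]
finger_gap: 0.012
finger_force: 0.0
t: 12.02
ee_pos: [0.5148, 0.1756, 0.2922]
orientation: [0.0, 0.765, 0.644, -0.0]
ft_force: [0.3, 0.6, 0.0]
finger_gap: 0.0119
finger_force: 0.0
```

```bash
python3 -m crank '[{"offset":[-1,0,0],"twist":0},{"offset":[-1,0,0],"twist":0},{"offset":[-1,0,0],"twist":0},{"offset":[-1,0,0],"twist":0},{"offset":[-1,0,0],"twist":0}]'
python3 -m crank '[{"offset":[-1,0,0],"twist":0},{"offset":[0,0,0],"twist":0},{"offset":[0,0,0],"twist":0}]'
python3 - <<'E'
from h import *
j=get_image("scene")
cv2.imwrite("pics/m5.png",cv2.resize(j[90:300,180:380,::-1],None,fx=2.5,fy=2.5))
E
```

```text
t: 12.65
ee_pos: [0.5062, 0.1268, 0.2923]
orientation: [0.0, 0.765, 0.644, 0.0]
ft_force: [0.4, -0.8, -0.2]
finger_gap: 0.0119
finger_force: 0.0
t: 13.02
ee_pos: [0.5047, 0.1181, 0.2924]
orientation: [-0.0, 0.765, 0.644, 0.0]
ft_force: [-0.1, 0.6, -1.4]
finger_gap: 0.0123
finger_force: 0.0
```

View pics/m5.png

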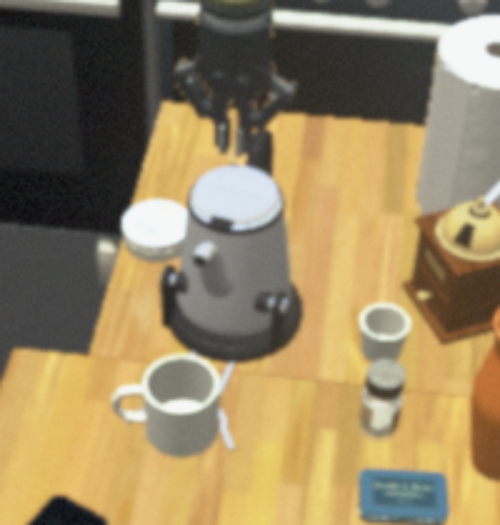

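The lid is shut (crop (237,197)), and the mug stands in the guide. I'll go back behind the handle, and check the mug's and handle's lines.

```bash
python3 -m crank '[{"offset":[5,0,-0.5],"twist":0},{"offset":[5,0,0],"twist":0},{"offset":[5,0,0],"twist":0},{"offset":[1.5,0,0],"twist":0},{"offset":[0,0,0],"twist":0}]'
python3 - <<'E'
from h import *
im=get_image("top")
P=lambda u,v,z:plane("top",150+(u+.5)/3-.5,165+(v+.5)/3-.5,z)
for u,v,z in((42,122,.16),(60,120,.2)):
    p=P(u,v,z)[:2]-[.506,.128]; a=np.array([.174,.985]);print("handle s,lat",p@a,p@[.985,-.174])
m=cv2.inRange(im[195:265,286:345],(95,95,95),(255,255,255))
g=im[195:265,286:345].astype(int);sat=g.max(2)-g.min(2)
m=((sat<40)).astype(np.uint8)*255
m=cv2.morphologyEx(m,cv2.MORPH_OPEN,np.ones((9,9)))
c=max(cv2.findContours(m,0,1)[0],key=cv2.contourArea);print(cv2.boundingRect(c),cv2.minEnclosingCircle(c))
(u,v),r=cv2.minEnclosingCircle(c);print(plane("top",u+286,v+195,.08))
E
```

```text
t: 13.7
ee_pos: [0.5322, 0.2812, 0.297]
orientation: [-0.0, 0.764, 0.645, -0.0]
ft_force: [-0.0, -0.5, -0.5]
finger_gap: 0.012
finger_force: 0.0
handle s,lat 0.1359863150662184 0.0011410688355872347
handle s,lat 0.11080064229787062 0.0008678148479746602
(1, 20, 34, 35) ((16.643999099731445, 36.410667419433594), 18.56485366821289)
[ 0.47242076 -0.05202857  0.08      ]
```

```bash
python3 -m crank '[{"offset":[0.2,0.2,3],"twist":0},{"offset":[0,0,3],"twist":0},{"offset":[0,0,3],"twist":0},{"offset":[0,0,2],"twist":0},{"offset":[0,0,0],"twist":0}]'
python3 -m crank '[{"offset":[-0.5,0,0],"twist":0},{"offset":[-0.5,0,0],"twist":0},{"offset":[-0.3,0,0],"twist":0},{"offset":[-0.3,0,0],"twist":0},{"offset":[0,0,0],"twist":0}]'
```

```text
t: 14.38
ee_pos: [0.5346, 0.2787, 0.1859]
orientation: [0.001, 0.766, 0.643, -0.002]
ft_force: [1.2, -0.5, 0.4]
finger_gap: 0.012
finger_force: 0.0
t: 15.0
ee_pos: [0.5324, 0.2673, 0.1878]
orientation: [-0.0, 0.765, 0.644, 0.001]
ft_force: [-0.2, 1.9, 1.4]
finger_gap: 0.0119
finger_force: 1.1
```

```bash
python3 -m crank '[{"offset":[-0.5,0,-0.7],"twist":0},{"offset":[-0.5,0,-0.8],"twist":0},{"offset":[-0.53,0,-0.8],"twist":0},{"offset":[-0.53,0,-0.8],"twist":0},{"offset":[0,0,0],"twist":0}]'
python3 - <<'E'
from h import *
j=get_image("scene")
cv2.imwrite("pics/m6.png",cv2.resize(j[90:300,180:380,::-1],None,fx=2.5,fy=2.5))
E
```

```text
t: 15.62
ee_pos: [0.5286, 0.2469, 0.2194]
orientation: [-0.001, 0.765, 0.644, 0.001]
ft_force: [-1.4, 5.8, 3.1]
finger_gap: 0.012
finger_force: 3.5
```

View pics/m6.png

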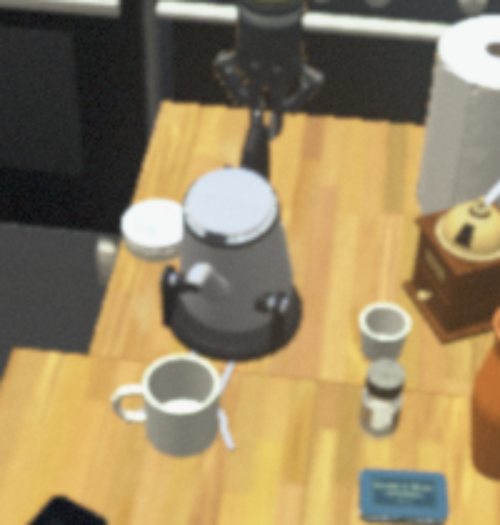

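The kettle is tipping, its lid and spout having moved forward (lid now (231,205)), with the fingers on the handle at (265,120). I'll follow the arc.

```bash
python3 -m crank '[{"offset":[-0.6,0,-0.74],"twist":0},{"offset":[-0.6,0,-0.74],"twist":0},{"offset":[-0.68,0,-0.68],"twist":0},{"offset":[-0.68,0,-0.68],"twist":0},{"offset":[0,0,0],"twist":0}]'
python3 -m crank '[{"offset":[-0.74,0,-0.61],"twist":0},{"offset":[-0.74,0,-0.61],"twist":0},{"offset":[-0.8,0,-0.54],"twist":0},{"offset":[-0.8,0,-0.54],"twist":0},{"offset":[0,0,0],"twist":0}]'
```

```text
t: 16.3
ee_pos: [0.5241, 0.2206, 0.2473]
orientation: [-0.0, 0.765, 0.644, 0.0]
ft_force: [-1.0, 5.2, 2.3]
finger_gap: 0.0117
finger_force: 3.6
t: 16.92
ee_pos: [0.5185, 0.189, 0.27]
orientation: [0.0, 0.765, 0.644, -0.001]
ft_force: [-4.1, 4.1, 3.4]
finger_gap: 0.0119
finger_force: 3.6
```

```bash
python3 -m crank '[{"offset":[-0.85,-0.1,-0.45],"twist":0},{"offset":[-0.85,0,-0.45],"twist":0},{"offset":[-0.6,0,-0.25],"twist":0},{"offset":[0,0,0],"twist":0}]'
python3 - <<'E'
from h import *
j=get_image("scene")
cv2.imwrite("pics/m7.png",cv2.resize(j[90:300,180:380,::-1],None,fx=2.5,fy=2.5))
E
```

```text
t: 17.42
ee_pos: [0.5141, 0.1665, 0.2812]
orientation: [0.0, 0.765, 0.644, -0.001]
ft_force: [-0.8, 1.9, 2.7]
finger_gap: 0.0121
finger_force: 2.4
```

View pics/m7.png

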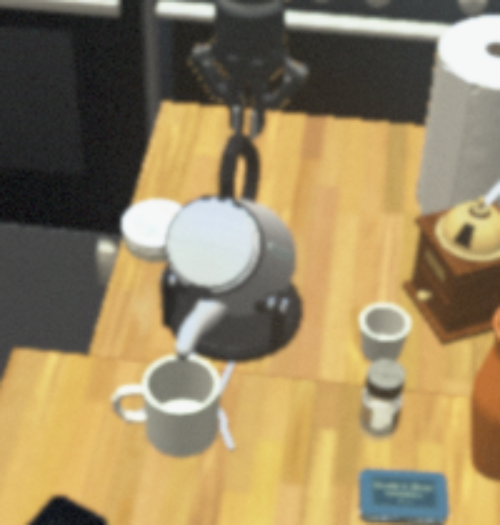

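The kettle is at roughly 0.75 rad, with the spout mouth over the mug's near rim at (186,350). I'll go on to the stop, watching the force.

```bash
python3 -m crank '[{"offset":[-0.6,0,-0.25],"twist":0},{"offset":[-0.6,0,-0.25],"twist":0},{"offset":[-0.5,0,-0.2],"twist":0},{"offset":[0,0,0],"twist":0}]'
python3 -m crank '[{"offset":[-0.5,0,-0.15],"twist":0},{"offset":[-0.3,0,-0.1],"twist":0},{"offset":[0,0,0],"twist":0}]'
```

```text
t: 17.98
ee_pos: [0.5113, 0.1499, 0.2881]
orientation: [0.0, 0.765, 0.644, -0.0]
ft_force: [-1.4, 0.9, 0.8]
finger_gap: 0.0122
finger_force: 0.5
t: 18.35
ee_pos: [0.5101, 0.1426, 0.2907]
orientation: [0.0, 0.765, 0.644, -0.0]
ft_force: [0.1, 0.1, 0.6]
finger_gap: 0.0124
finger_force: 0.2
```

```bash
python3 -m crank '[{"offset":[-0.3,0,-0.05],"twist":0},{"offset":[0,0,0],"twist":0}]'; python3 -m crank '[{"offset":[-0.3,0,0],"twist":0},{"offset":[0,0,0],"twist":0}]'
python3 - <<'E'
from h import *
j=get_image("scene")
cv2.imwrite("pics/m8.png",cv2.resize(j[90:300,180:380,::-1],None,fx=2.5,fy=2.5))
E
```

```text
t: 18.6
ee_pos: [0.5096, 0.14, 0.2913]
orientation: [0.0, 0.765, 0.644, 0.0]
ft_force: [-0.7, 0.3, 0.7]
finger_gap: 0.012
finger_force: 0.4
t: 18.85
ee_pos: [0.5091, 0.1379, 0.2915]
orientation: [-0.0, 0.765, 0.644, 0.001]
ft_force: [-0.6, 2.3, 2.2]
finger_gap: 0.0119
finger_force: 1.3
```

View pics/m8.png

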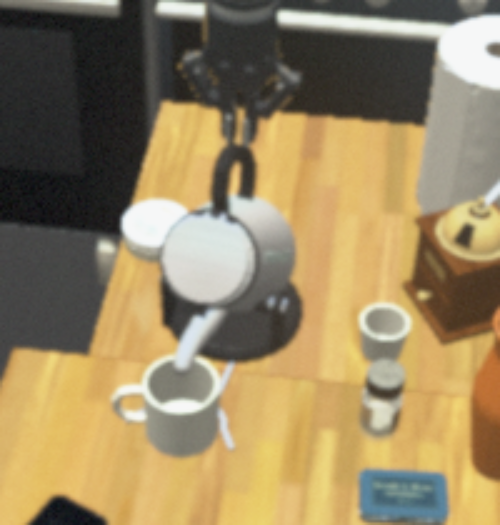

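The spout mouth now hangs inside the mug's rim, at crop (183,367). I'll press further to confirm the stop.

```bash
python3 -m crank '[{"offset":[-0.3,0,0],"twist":0},{"offset":[0,0,0],"twist":0}]'; python3 -m crank '[{"offset":[-0.3,0,0],"twist":0},{"offset":[0,0,0],"twist":0}]'
python3 - <<'E'
from h import *
im=get_image("scene")
print(proj("scene",[.472,-.057,.105]),proj("scene",[.472,-.045,.112]),plane("scene",180+183/2.5,90+367/2.5,.108),state()["ft_force"])
E
```

```text
t: 19.15
ee_pos: [0.5087, 0.1364, 0.2918]
orientation: [-0.001, 0.764, 0.645, 0.002]
ft_force: [-0.7, 5.6, 1.4]
finger_gap: 0.0123
finger_force: 3.4
t: 19.4
ee_pos: [0.5084, 0.1354, 0.2922]
orientation: [-0.002, 0.764, 0.645, 0.003]
ft_force: [-0.9, 8.4, 2.2]
finger_gap: 0.012
finger_force: 5.2
[251.41564874 237.33761159] [252.08433534 232.34775062] [ 0.47693683 -0.05702725  0.108     ] [-0.48316675  8.19493911  2.71478386]
```

```bash
python3 -m crank '[{"offset":[0,0,0],"twist":0},{"offset":[0,0,0],"twist":0},{"offset":[0,0,0],"twist":0},{"offset":[0,0,0],"twist":0}]'
python3 - <<'E'
from bench import *
print(hand_in())
E
```

```text
t: 19.95
ee_pos: [0.5084, 0.1354, 0.2922]
orientation: [-0.002, 0.764, 0.645, 0.003]
ft_force: [-0.9, 8.5, 3.0]
finger_gap: 0.0119
finger_force: 5.2
the job is handed in; nothing more can be done
None
```

Handed in at about 20 s; the hand-in gave no verdict, but by the last images and force readings the lid is shut, the mug is home in the guide, and the fingertips are holding the kettle against its forward stop with about 8 N, its spout over the mug.

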